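Hang the ring shelf on the stock rail

ROBOT

A 6-joint arm with a two-finger parallel gripper is mounted at the origin on the work surface. World frame = base frame: x ahead of the robot, y to its left, z up, the work surface at z = 0. Lengths are in mm, angles in rad, forces in N, time in s.
With the tool pointing down it reaches from about 350 to 725 mm from the base axis. Payload 4.3 kg.
Tool frame: the origin (TCP) lies at the very end of the fingers, on their centre line; the grasp point (between the pads) lies 19 mm behind it; z points along the fingers, y is the line along which they close (so a half turn about z gives the same grasp; the last joint's range is limited). The gripper opens to 85 mm and grips with 20 to 120 N. Pads are 22 mm wide; open, the fingers measure 114 mm over their backs; the gripper's body (76 mm by 85 mm) begins 54 mm behind the grasp point. The pads swing forward as they close: fully open they stand 13 mm farther back than shut.
Start: joints at [-0.11, 0.377, 0.081, 1.274, 0, 1.46], TCP at [575.036, 0.002, 231.329] pointing down, gripper open.
Joint ranges: [-2.72, 2.72], [-0.84, 1.66], [-1.02, 1.22], [-1.77, 2.12], [-1.37, 1.28], [-3.14, 3.14]. Speed limits (rad/s): [2.57, 2.57, 3.14, 3.14, 3.14, 3.14].

INTERFACE

Orientations are given as a unit quaternion [x, y, z, w].
In Python, from plant import move_to, movel, move_joints, ungrasp, grasp, wait, ik, read_camera, get_calibration, PlanningError, sign_off, get_time, get_q, get_joint_velocities, get_joint_torque, get_eef_pos, get_ee_rot, get_force, get_ft_torque, get_opening, get_grip_force gives the robot as it stands. Calls block until the motion is done:
- move_to(position, orientation): joint-space move of the TCP to a pose.
- movel(position, rotation=None, feed=150, stop_force=None): straight line of the TCP; rotation=None keeps the orientation; feed is the mean speed in mm/s. With stop_force (N) it stops when the force on the tool has changed by that much, and returns True; else False.
- move_joints(angles): joint-space move.
- ungrasp() and grasp(grasp_force=None): open the fingers fully, or close them until they stop; grasp_force is the grip in N (None keeps the last).
- wait(seconds).
- ik(position, orientation): joint angles nearest the present ones, or None.
- read_camera(name): name is "scene" or "side" or "wrist"; returns the picture (400x640x3 uint8, red, green, blue); there is no depth.
- get_calibration(name): a dict with "vertical_fov" (degrees; the focal length in pixels is half the picture's height over the tangent of half this angle, whatever the lens; pixels are square), "cx", "cy" (the principal point, pixels), "extrinsics" (4x4, takes a point from world to camera coordinates). Camera axes: x right, y up, looking along -z (the intrinsics and any distortion apply to the point x, -y, -z); pixel columns grow to the right and rows downward; lengths in mm; the calibration is good to about 2 mm. A picture is of the moment at which its call begins: read the wrist's pose just before it. get_calibration takes no time and is no camera call; for the wrist camera it gives the pose at the moment of the call.
A pose or a line that the arm cannot do raises PlanningError and nothing moves.
- sign_off(): hands the job in; it is judged then, once.
Readings, each from a call of its own:
- get_time(): time.
- get_q(): joint angles.
- get_joint_velocities(): joint speeds.
- get_joint_torque(): joint torques, N m.
- get_eef_pos(): TCP position.
- get_ee_rot(): TCP orientation.
- get_force(): force on the tool from outside, world axes, zero at the start.
- get_ft_torque(): the same for the moment, N m.
- get_opening(): opening from 0.0 (shut) to 1.0 (fully open).
- get_grip_force(): force on a finger pad.
Only numpy, scipy, OpenCV 4.12 (cv2) and the standard library are available. Lean on these libraries where they do the work, as an engineer would, in place of code of your own. Each camera call takes 0.05 s, during which the arm holds its last target. There are 200 camera calls.

TASK

Take the ring shelf that stands on the table by its wooden tab and hang it on the rack: lift its hook over the rail's front lip on the free stretch of rail, ease it down by hand (do not drop it in) until the tongue rests on the channel floor behind the lip, then slide it along the rail, to the left as seen from the robot, until its ear is under the keeper hood and up against the end cap, and let go. Be gentle with the rack: feel for the contact instead of forcing it, and leave the other things on the table where they are.

Things in the scene. Friction and masses are not known exactly. Their poses are not given: they have to be found in the camera images.
- ring_shelf: The shelf to hang: grey sheet metal, 120 mm wide, 175 mm tall, 0.2 to 0.45 kg, loose; its tray holds three grey foam rolls of rings (fast). Origin under the tray's middle: underside z = 0, tray x = -35 to 33 mm. x points from the tray's front to the hook, y along the width, z up. Back plate 4 mm thick, rear face x = 37 mm, from the underside up to the web (z = 127 mm).
- ring_shelf_tab (a point): Centre of the ring shelf's wooden grip tab, shelf axes, 35 mm to +x of its origin and 151 mm up. The tab is 10 mm thick in x, 50 mm wide in y and stands free from 24 mm below to 24 mm above this point.
- ring_shelf_foot (a point): Middle of the lower edge of the ring shelf's hook tongue, at mid thickness, shelf axes; 15 mm to +x of the tab's centre, 46 mm below it. Tongue 4 mm thick in x, 120 mm wide in y; its outer 20 mm at each end are ears 12 mm high. Its middle 80 mm goes up to a web to the back plate: web underside 18 mm above this point, gap between tongue and plate 11 mm.
- rack: Stock rack, fixed; base plate 160 x 400 x 8 mm. Origin on the table, below the middle of the rail and the lip's inner face; x across the rail away from the robot, y left along it, z up. The rail is a channel open upward, 11 mm wide inside, y = -180 to 180 mm. Front lip 3 mm thick (inner face x = 0), 14 mm high over the channel floor; back wall 20 mm high.
- rack_free (a point): Point of the rack (rack axes) at table level below the free stretch of rail: x = 4.5, y = 60 mm. A shelf's foot point can be lowered above here. Rail height is NOT reported: the posts are telescopic, the channel floor lies 150 to 195 mm above the table and must be felt or seen. It is clamped level and does not give; over 30 N from the shelf or the robot would bend it.
- rack_rest (a point): Point of the rack (rack axes) at table level below the front of the rest bar, x = -6, y = 0 mm. The bar, 12 mm thick, runs along the rail 85 mm below the channel floor. The hung back plate leans on it, so a shelf let go leans about 3 degrees forward. Held upright, the shelf has 5 mm of play: foot point from x = 2 mm (tongue on lip) to 7 mm (plate on bar).
- rack_home (a point): Point of the rack (rack axes) at table level below where the foot point is when the shelf is home: x = 2, y = 120 mm. The ear then meets the left end cap (inner face y = 180 mm). A keeper hood roofs the last 16 mm of channel before each cap, 17 mm above the channel floor, 20 mm to its top.
- rack_neighbour (a point): Point of the rack (rack axes) at table level, x = 0, y = -119 mm, below an identical ring shelf that is locked on the right-hand end of the rail (y = -179 to -59 mm); it is as high as the shelf to hang will be, and stays there.
- bangle_bar_tab (a point): Bystander: centre of the grip tab of the bangle bar, a hanger of the same height with the same tab and hook but with a narrower plate (80 mm) and, in place of the tray with rings, a horizontal bar of brass bangles 110 mm wide. It stands loose on the table.
- bangle: Bystander: loose brass bangle lying flat, 68 mm across, 10 mm high; origin at the centre of its underside.
- tea_glass_rim (a point): Bystander: centre of the mouth of an empty tea glass, 60 mm across, 85 mm high, standing loose.
- loupe: Bystander: folding loupe lying on the table, about 90 x 48 x 10 mm; origin under its lens.
There are look-alikes about, which are no part of the job. What is shaped like the ring_shelf but purple is not meant.

How it is judged:
By the outcome, as a careful person would: the job done as asked, in the order asked, and still so for the second after the job is handed in, with the robot touching nothing.
It also fails if it takes over 61 s, if anything falls off the work surface, if the arm or the gripper's body presses on something with over 40 N, if the wrist force passes 120 N, or if a joint passes its speed limit or range.

## Working session

There is one attempt and no reset: what is moved stays moved. The work goes in short steps, each a Python script; the robot and the scene stay as the last script left them, time stands still between calls to the robot, and variables do not carry over. Pictures are saved under pics/ and viewed, at most 10 in all, crops included, and the job is handed in when it is done.

```bash
mkdir -p pics; ls; python3 - <<'E'
from plant import *
import cv2,numpy as np
for n in("scene","side","wrist"):
    im=read_camera(n); c=get_calibration(n); print(n,{k:(np.round(v,3).tolist() if k=='extrinsics' else v) for k,v in c.items()})
    cv2.imwrite(f"pics/{n}0.png",im[:,:,::-1])
print(get_time(),get_ee_rot())
E
```

```text
pics
scene {'vertical_fov': 56.559412240808456, 'cx': 311.9976425438421, 'cy': 200.796869191856, 'extrinsics': [[0.872, 0.489, -0.022, -389.639], [-0.267, 0.512, 0.816, 61.278], [0.41, -0.706, 0.577, -1238.335], [0.0, 0.0, 0.0, 1.0]]}
side {'vertical_fov': 46.21424666192129, 'cx': 315.2359734432715, 'cy': 199.48504687854586, 'extrinsics': [[-0.921, -0.388, 0.016, 438.468], [0.302, -0.69, 0.658, -250.565], [-0.245, 0.611, 0.753, -1313.854], [0.0, 0.0, 0.0, 1.0]]}
wrist {'vertical_fov': 59.38626949269208, 'cx': 320.1748515583658, 'cy': 198.96683955945431, 'extrinsics': [[1.0, -0.001, -0.001, -574.555], [0.0, 0.952, -0.307, 38.898], [0.001, 0.307, 0.952, -380.72], [0.0, 0.0, 0.0, 1.0]]}
0.15 [ 7.07099683e-01  7.07113440e-01 -4.73987382e-04 -6.30332939e-04]
```

View pics/scene0.png

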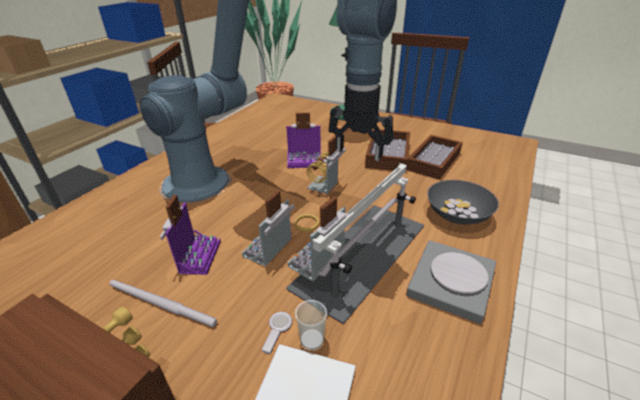

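View pics/side0.png

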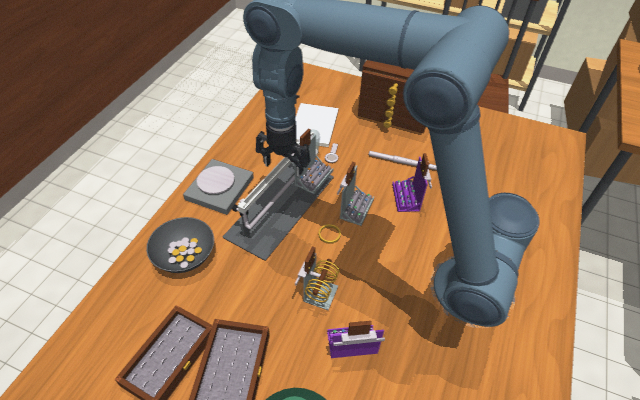

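The scene view shows the grey shelf (tab ~(273,203)), the rack from (320,245) to (405,172) with the neighbour at its near end, and the purple decoys at (190,235) and (303,145). In the side view the shelf's tab is at ~(349,175), and the rail runs from (240,207) to (310,140). I'll zoom in on both.

```bash
cat > h.py <<'E'
from plant import *
import cv2,numpy as np
def K(c):
    f=200/np.tan(np.radians(c['vertical_fov']/2)); return f,c['cx'],c['cy']
def ray(c,u,v):
    f,cx,cy=K(c);E=np.array(c['extrinsics']);R=E[:3,:3]
    d=R.T@np.array([(u-cx)/f,-(v-cy)/f,-1]); return -R.T@E[:3,3],d/np.linalg.norm(d)
def plane(c,p,z):
    o,d=ray(c,*p); return o+d*(z-o[2])/d[2]
def tri(c1,p1,c2,p2):
    o1,d1=ray(c1,*p1);o2,d2=ray(c2,*p2)
    s=np.linalg.lstsq(np.c_[d1,-d2],o2-o1,rcond=None)[0]
    a,b=o1+s[0]*d1,o2+s[1]*d2; return (a+b)/2,np.linalg.norm(a-b)
def proj(c,P):
    f,cx,cy=K(c);E=np.array(c['extrinsics']);q=E[:3,:3]@P+E[:3,3]
    return np.array([cx+f*q[0]/-q[2],cy-f*q[1]/-q[2]])
def crop(im,x,y,w,h,s,name):
    cv2.imwrite(name,cv2.resize(im[y:y+h,x:x+w,::-1],None,fx=s,fy=s,interpolation=cv2.INTER_CUBIC))
E
python3 - <<'E'
from h import *
crop(cv2.imread('pics/scene0.png')[:,:,::-1],235,160,190,150,4,'pics/sc1.png')
crop(cv2.imread('pics/side0.png')[:,:,::-1],220,120,170,140,4,'pics/si1.png')
E
```

```text
(no output)
```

View pics/sc1.png

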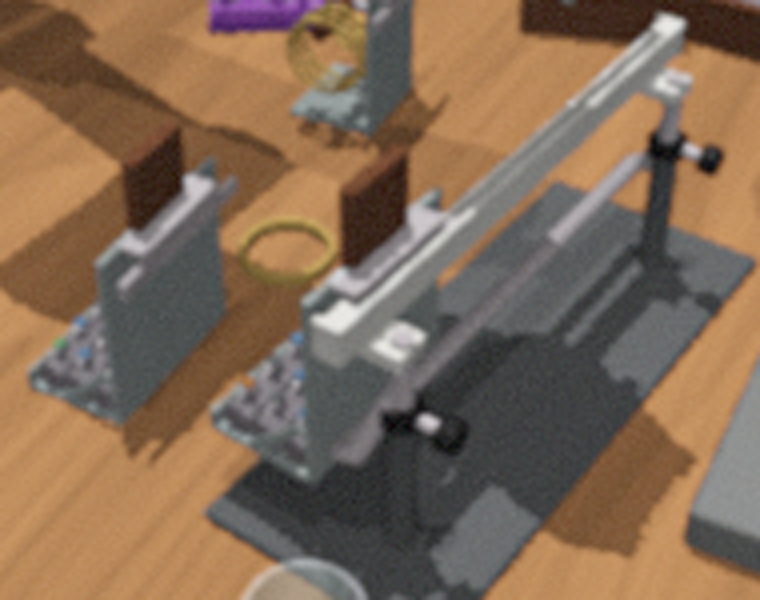

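View pics/si1.png

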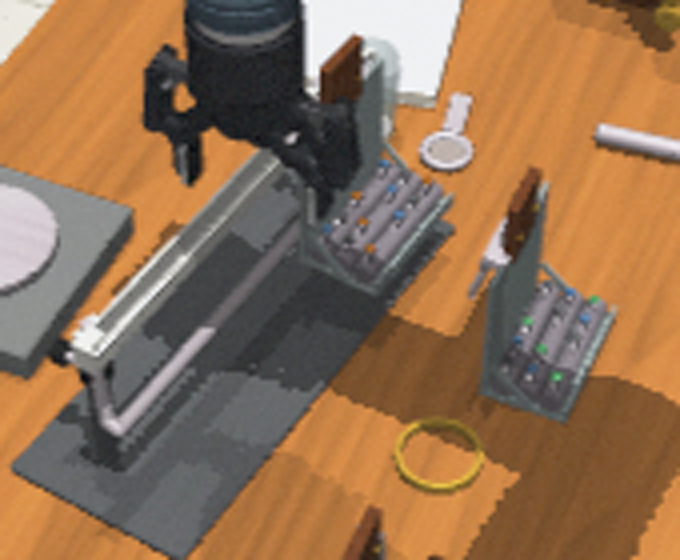

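The crops show the shelf's tab top edge at crop (123,165)-(180,128), its tongue from (120,290) to (237,185) facing the camera, and the rail's caps at (335,320) and (670,25). In the side crop the shelf's tab is at (521,213) and the rail's left cap at (88,335).

```bash
python3 - <<'E'
from h import *
np.set_printoptions(precision=1,suppress=True)
a=get_calibration('scene');b=get_calibration('side')
S=lambda u,v:(235+u/4,160+v/4); D=lambda u,v:(220+u/4,120+v/4)
print('tab',tri(a,S(153,182),b,D(521,213)))
print('tongue ends z107',plane(a,S(122,288),107),plane(a,S(235,186),107))
print('left cap top (far-x outer corner)',tri(a,S(686,38),b,D(74,330)))
print('left cap',tri(a,S(660,22),b,D(105,355)))
for p in((208,515),(752,262)): print('base sc',plane(a,S(*p),8))
for p in((12,467),(185,557),(452,232)): print('base si',plane(b,D(*p),8))
print('glass',plane(a,(311,310),85),'loupe',plane(a,(281,320),5),'bangle',plane(a,S(290,250),5),'bbtab',plane(a,(333,147),151))
E
```

```text
tab (array([ 428.9, -149.8,  145.8]), np.float64(1.7840650454879623))
tongue ends z107 [ 439.5 -201.1  107. ] [445.1 -86.2 107. ]
left cap top (far-x outer corner) (array([664.4, 104.4, 173.2]), np.float64(3.2812259779656325))
left cap (array([639.4, 115.7, 171.9]), np.float64(11.872217692067647))
base sc [ 521.9 -249.9    8. ]
base sc [729.9 115.9   8. ]
base si [724.7 124.1   8. ]
base si [569.1 144.7   8. ]
base si [ 511.  -236.8    8. ]
glass [ 630.3 -327.8   85. ] loupe [ 554.8 -325.6    5. ] bangle [441.6 -16.4   5. ] bbtab [425.5 171.5 151. ]
```

```bash
python3 - <<'E'
from h import *
import pickle
q=[.7071068,.7071068,0,0]
out=[]
p=get_eef_pos(); 
for P in((575,0,320),(575,60,320),(470,-140,320),(430,-110,310)):
    move_to(P,q)
    c=get_calibration('wrist'); im=read_camera('wrist'); out.append((c,im))
pickle.dump(out,open('w.pkl','wb'))
ims=[o[1][:,:,::-1] for o in out]
cv2.imwrite('pics/mos.png',np.vstack([np.hstack([cv2.resize(i,(400,250),interpolation=cv2.INTER_AREA) for i in ims[k:k+2]]) for k in(0,2)]))
print(get_time(),get_eef_pos(),get_force())
E
```

```text
2.3583 [ 430.72632807 -109.07304344  310.13794422] [ 0.20058941  0.95063208 -0.02589723]
```

View pics/mos.png

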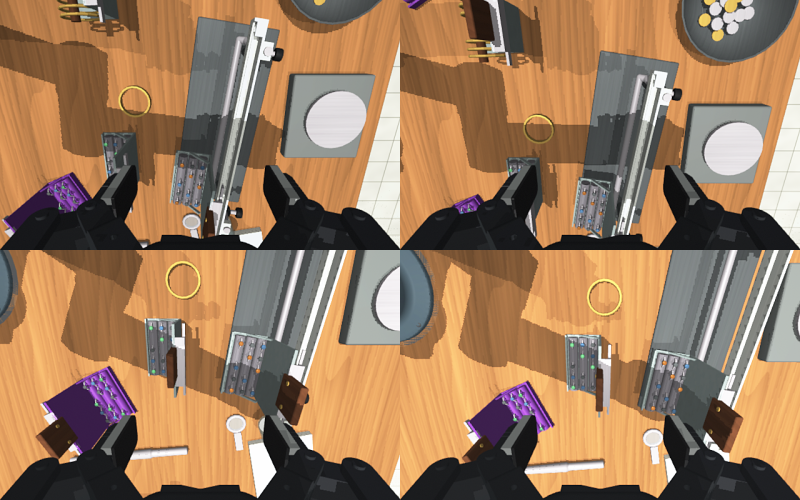

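The mosaic shows the shelf seen from above (tab at full-res about (280,190) in picture 3), the rail with its left cap at about (415,35) in picture 1 and (410,120) in picture 2. I'll enlarge these.

```bash
python3 - <<'E'
from h import *
import pickle
o=pickle.load(open('w.pkl','rb'))
def cr(k,x,y,w,h,s): return cv2.resize(o[k][1][y:y+h,x:x+w,::-1],None,fx=s,fy=s,interpolation=cv2.INTER_CUBIC)
cv2.imwrite('pics/m2.png',np.hstack([cr(0,360,20,100,150,4),cr(1,350,100,100,150,4)]))
cv2.imwrite('pics/m3.png',np.hstack([cr(2,220,100,100,150,4),cr(3,260,125,100,150,4)]))
E
```

```text
(no output)
```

View pics/m2.png

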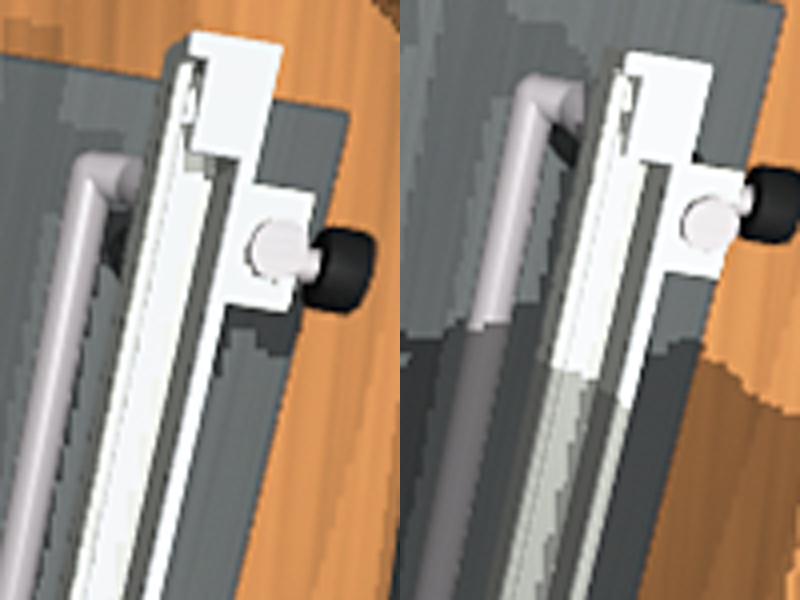

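View pics/m3.png

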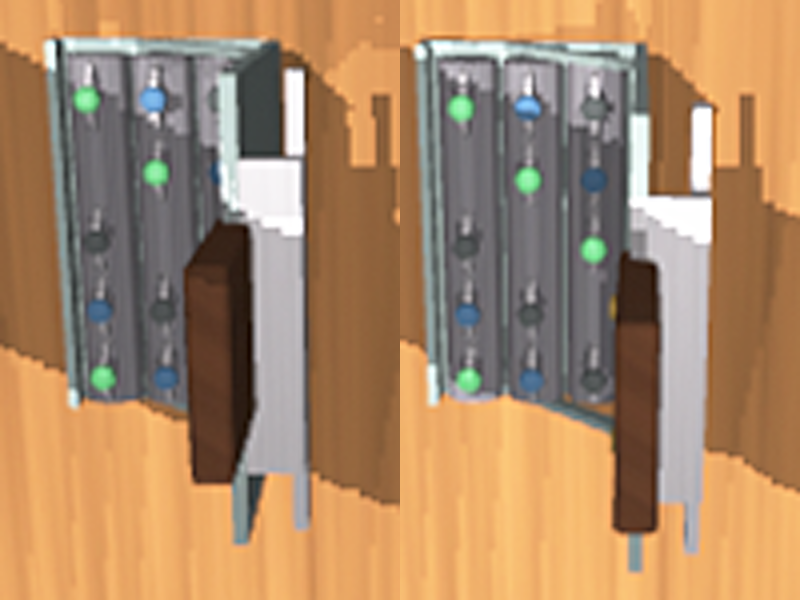

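Left cap/hood corners: crop TL (195,33), TR (283,45) in view 1, TL (228,52), TR (312,65) in view 2. The tab's top-face corners are (188,269),(233,264),(195,482),(238,478) in view 3 and (217,324),(257,320),(215,530),(256,530) in view 4.

```bash
python3 - <<'E'
from h import *
import pickle
np.set_printoptions(precision=1,suppress=True)
o=pickle.load(open('w.pkl','rb'));c=[x[0] for x in o]
F=lambda k,u,v:[(360+u/4,20+v/4),(350+u/4,100+v/4),(220+u/4,100+v/4),(260+u/4,125+v/4)][k]
def two(i,p,j,q): P,e=tri(c[i],F(i,*p),c[j],F(j,*q)); print(P,round(e,1)); return P
print('hood');two(0,(195,33),1,(228,52));two(0,(283,45),1,(312,65));two(0,(193,152),1,(225,157))
print('tab');Q=[two(2,a,3,b) for a,b in zip([(188,269),(233,264),(195,482),(238,478)],[(217,324),(257,320),(215,530),(256,530)])]
print(np.mean(Q,0))
for z in(173,175,178):
  A=np.array([[plane(c[k],F(k,*p),z) for p in pp] for k,pp in((2,[(188,269),(233,264),(195,482),(238,478)]),(3,[(217,324),(257,320),(215,530),(256,530)]))])
  print('tab',z,A.mean(1)[:,:2].tolist(),[np.degrees(np.arctan2(*(a[0]+a[1]-a[2]-a[3])[:2])) for a in A])
print('tongue ends z117',plane(c[2],F(2,293,70),117),plane(c[2],F(2,302,528),117),plane(c[3],F(3,302,105),117),plane(c[3],F(3,291,552),117))
for zf in(150,155,160):
  print('zf',zf,'hood', [plane(c[k],F(k,*p),zf+20)[:2] for k,p in((0,(195,33)),(1,(228,52)),(0,(283,45)),(1,(312,65)))])
  # back wall top inner edge, and outer edge;  lip outer top edge
  for nm,h,k,p1,p2 in(('wall in',20,0,(232,250),(150,585)),('wall in',20,1,(262,230),(175,585)),('wall out',20,0,(232,310),(165,585)),('lip out',14,0,(173,150),(72,590)),('lip out',14,1,(205,120),(103,580))):
    print(nm,k,plane(c[k],F(k,*p1),zf+h)[:2],plane(c[k],F(k,*p2),zf+h)[:2])
E
```

```text
hood
[642.7 120.1 176.2] 0.4
[658.8 117.8 178.3] 0.3
[643.7  99.4 176.3] 0.6
tab
[ 425.3 -126.7  169.3] 0.1
[ 434.1 -126.9  165.1] 1.0
[ 424.7 -175.1  170.4] 0.1
[ 434.1 -174.1  171.5] 1.1
[ 429.5 -150.7  169.1]
tab 173 [[430.27526064404515, -149.40982292395805], [429.35947262200943, -149.4021924730572]] [np.float64(0.8740939494146341), np.float64(0.30320003093432624)]
tab 175 [[430.55345887777105, -148.79704497634418], [429.363973585566, -148.54165021637868]] [np.float64(0.87409394941464), np.float64(0.3032000309343378)]
tab 178 [[430.97075622836013, -147.87787805492334], [429.37072503090076, -147.25083683136089]] [np.float64(0.8740939494146315), np.float64(0.30320003093432174)]
tongue ends z117 [444.9 -89.5 117. ] [ 444.3 -209.1  117. ] [445.  -88.9 117. ] [ 443.9 -209.2  117. ]
zf 150 hood [array([644.3, 121. ]), array([643.9, 119.6]), array([661.3, 118.9]), array([661.1, 117.1])]
wall in 0 [654.7  81.7] [643.   13.6]
wall in 1 [653.9  83.3] [641.    1.4]
wall out 0 [655.7  70.2] [646.2  13.6]
lip out 0 [643.  100.7] [627.3  11.2]
lip out 1 [641.6 105.3] [625.6  -0.3]
zf 155 hood [array([643.2, 120.3]), array([642.7, 120. ]), array([659.9, 118.2]), array([659.6, 117.5])]
wall in 0 [653.4  81.7] [641.8  14.7]
wall in 1 [652.5  84.3] [639.9   3.8]
wall out 0 [654.4  70.4] [645.   14.7]
lip out 0 [641.9 100.3] [626.5  12.3]
lip out 1 [640.5 105.9] [624.7   2.1]
zf 160 hood [array([642. , 119.6]), array([641.5, 120.3]), array([658.4, 117.5]), array([658.1, 117.9])]
wall in 0 [652.1  81.6] [640.7  15.8]
wall in 1 [651.1  85.2] [638.7   6.2]
wall out 0 [653.   70.5] [643.8  15.8]
lip out 0 [640.7  99.9] [625.6  13.4]
lip out 1 [639.3 106.5] [623.9   4.5]
```

```bash
python3 - <<'E'
from h import *
import pickle
np.set_printoptions(precision=2,suppress=True)
o=pickle.load(open('w.pkl','rb'))
F=lambda k,u,v:np.array([(360+u/4,20+v/4),(350+u/4,100+v/4)][k])
for nm,h,k,p1,p2,r1 in(('wall in',20,0,(232,250),(150,585),270),('wall in',20,1,(262,230),(175,585),280),('lip out',14,0,(173,150),(72,590),235),('lip out',14,1,(205,120),(103,580),280)):
    c,im=o[k]; g=cv2.GaussianBlur(cv2.cvtColor(im,cv2.COLOR_RGB2GRAY),(1,5),0).astype(float)
    a,b=F(k,*p1),F(k,*p2); pts=[]
    m=(b[0]-a[0])/(b[1]-a[1])
    for v in range(int(a[1]),r1):
        x=a[0]+m*(v-a[1]) if len(pts)<10 else np.polyval(np.polyfit(*np.array(pts[-40:])[:,::-1].T,1),v)
        xs=np.arange(int(round(x))-3,int(round(x))+4); d=g[v,xs+1]-g[v,xs-1]; d=np.clip(d,0,None)
        if d.max()>12:
            i=d.argmax(); w=d[max(0,i-1):i+2]; pts.append(((xs[max(0,i-1):i+2]*w).sum()/w.sum(),v))
    pts=np.array(pts); 
    W=np.array([plane(c,p,157+h)[:2] for p in pts])
    vx,vy,x0,y0=cv2.fitLine(W.astype(np.float32),cv2.DIST_HUBER,0,.5,.01).ravel()
    res=(W-[x0,y0])@[vy,-vx]
    print(nm,k,len(pts),W[0],W[-1],'yaw',-np.degrees(np.arctan2(vx*np.sign(vy),abs(vy))),'x@y50',x0+(50-y0)*vx/vy,'x@y0',x0+(-y0)*vx/vy,np.std(res))
E
```

```text
wall in 0 188 [650.63  82.01] [625.51 -81.33] yaw -8.525849 x@y50 645.33154 x@y0 637.83594 0.14410996725657801
wall in 1 123 [650.55  85.06] [633.59 -28.35] yaw -8.481276 x@y50 645.32056 x@y0 637.8647 0.10439884077566731
lip out 0 178 [639.09 100.52] [616.56 -48.94] yaw -8.49064 x@y50 631.25494 x@y0 623.7908 0.1386125159457984
lip out 1 150 [639.72 106.17] [619.   -31.97] yaw -8.429072 x@y50 631.2417 x@y0 623.8324 0.11428796485093946
```

Rail fit is consistent (yaw -8.48°, lip-to-wall 13.9 mm vs 14, floor ~157). Grasping now.

```bash
cat >> h.py <<'E'
from scipy.spatial.transform import Rotation as Ro
B=Ro.from_matrix([[0,1,0],[1,0,0],[0,0,-1]])
def Q(yaw): return (Ro.from_euler('z',yaw,degrees=True)*B).as_quat()
YR=-8.48; X=np.array([np.cos(np.radians(YR)),np.sin(np.radians(YR))]); Y=np.array([-X[1],X[0]]); O=np.array([617.5,-62.3])
def tcp(fx,fy,z):  # TCP for foot point at rack (fx,fy), TCP height z
    return [*(O+(fx-15)*X+fy*Y),z]
def rack():  # foot x,y in rack axes from TCP, TCP z
    p=get_eef_pos(); d=p[:2]-O; return np.array([d@X+15,d@Y,p[2]])
E
python3 - <<'E'
from h import *
np.set_printoptions(precision=2,suppress=True)
move_to([429.6,-149.3,230],Q(-.4))
movel([429.6,-149.3,135],feed=120)
grasp(60); wait(.2)
print(get_opening(),get_grip_force(),get_eef_pos(),get_force())
movel([429.6,-149.3,150],feed=40); wait(.2)
print(get_force(),get_ft_torque(),get_grip_force())
if get_opening()>0.04:
    movel([429.6,-149.3,290],feed=150)
    movel([470,5,290],Q(YR),feed=150)
    movel(tcp(-60,60,240),feed=150); wait(.4)
    print(rack(),get_force(),get_ft_torque(),get_time())
    A=read_camera('scene');D=read_camera('side')
    cv2.imwrite('pics/s2.png',A[:,:,::-1]);cv2.imwrite('pics/d2.png',D[:,:,::-1])
    a=cv2.resize(A[120:280,270:430,::-1],None,fx=2.5,fy=2.5,interpolation=2); d=cv2.resize(D[90:250,210:370,::-1],None,fx=2.5,fy=2.5,interpolation=2)
    cv2.imwrite('pics/m4.png',np.hstack([a,d]))
E
```

```text
0.10989740835196292 59.09476161003113 [ 429.7  -149.41  135.16] [-0.85 -0.37  2.19]
[-0.1   0.34 -2.7 ] [-0.   -0.02 -0.02] 58.305514454841614
[-60.07  60.01 240.43] [-0.88  0.5  -2.45] [ 0.02 -0.03 -0.02] 8.8417
```

View pics/m4.png

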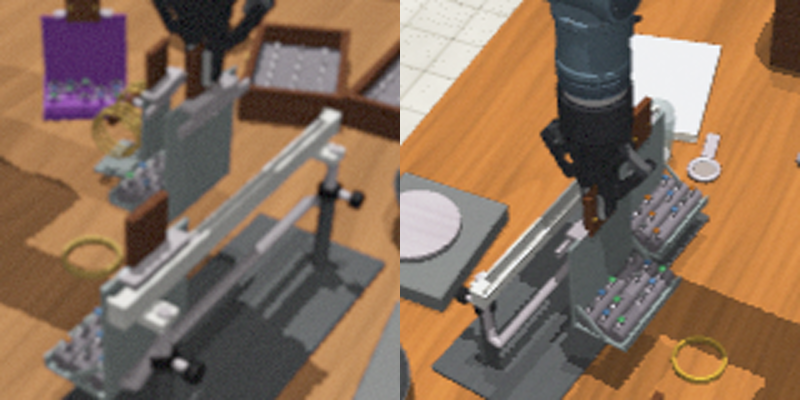

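The shelf hangs upright in the gripper, in front of the free stretch. Next I move over the lip and ease down with contact sensing.

```bash
python3 - <<'E'
from h import *
np.set_printoptions(precision=2,suppress=True)
print(movel(tcp(4.5,60,222),feed=80,stop_force=6),rack(),get_force())
wait(.4); print(movel(tcp(4.5,60,206),feed=30,stop_force=4),rack(),get_force())
wait(.2); s=movel(tcp(4.5,60,176),feed=12,stop_force=2.5); print(s,rack()); wait(.2); print(rack(),get_force(),get_ft_torque(),get_time())
A=read_camera('scene');D=read_camera('side')
a=cv2.resize(A[120:280,270:430,::-1],None,fx=2.5,fy=2.5,interpolation=2); d=cv2.resize(D[90:250,210:370,::-1],None,fx=2.5,fy=2.5,interpolation=2)
cv2.imwrite('pics/m5.png',np.hstack([a,d]))
E
```

```text
False [  4.19  60.02 222.12] [-0.4  -0.26 -3.43]
False [  4.47  59.98 205.96] [-0.26  0.2  -3.34]
True [  4.47  60.02 187.36]
[  4.46  60.02 187.35] [-0.49 -1.08  6.42] [ 0.01 -0.08  0.07] 12.9167
```

```bash
python3 - <<'E'
from h import *
np.set_printoptions(precision=2,suppress=True)
z=get_eef_pos()[2]
movel(tcp(4.47,60,z-0.0+.25),feed=5); wait(.2); print(rack(),get_force())
s=movel(tcp(-2,60,z+.25),feed=8,stop_force=2.5); wait(.2); r=rack(); print('lip',s,r,get_force())
movel(tcp(r[0]+1.0,60,z+.25),feed=8); wait(.2); print(rack(),get_force())
s=movel(tcp(r[0]+1.0,108,z+.25),feed=30,stop_force=5); wait(.2); print('slide',s,rack(),get_force(),get_ft_torque(),get_time())
E
```

```text
[  4.55  60.   187.47] [ 2.19 -0.03  0.09]
lip True [  1.78  59.96 187.41] [-0.63 -0.5   5.82]
[  1.94  60.   187.46] [-3.8   0.69  5.02]
slide True [  2.91  63.19 187.41] [2.63 2.77 2.44] [ 0.53 -0.62  0.03] 15.7
```

```bash
python3 - <<'E'
from h import *
np.set_printoptions(precision=2,suppress=True)
r=rack(); z=r[2]
while get_force()[2]>0.5 and z<r[2]+.6:
    z+=.15; movel(tcp(3.5,r[1],z),feed=5); wait(.15)
print(rack(),get_force())
s=movel(tcp(3.5,108,z),feed=25,stop_force=8); wait(.2); print('slide',s,rack(),get_force(),get_ft_torque(),get_time())
E
```

```text
[  3.46  63.05 187.54] [-1.33 -0.36  0.37]
slide False [  3.51 107.94 187.84] [ 0.27  0.17 -3.38] [ 0.04 -0.01 -0.01] 19.2833
```

```bash
python3 - <<'E'
from h import *
np.set_printoptions(precision=2,suppress=True)
s=movel(tcp(3.5,108,185.5),feed=4,stop_force=2); wait(.2); z=rack()[2]; print(s,rack(),get_force())
s=movel(tcp(3.5,127,z+.05),feed=12,stop_force=5); wait(.2); print('slide',s,rack(),get_force(),get_ft_torque(),get_time())
E
```

```text
True [  3.48 107.86 187.42] [-0.29 -0.95  5.66]
slide True [  3.44 107.94 187.51] [ 0.11 -1.    4.57] [ 0.04 -0.12 -0.  ] 20.475
```

```bash
python3 - <<'E'
from h import *
np.set_printoptions(precision=2,suppress=True)
z=rack()[2]
for i in range(6):
    if get_force()[2]<0.5: break
    z+=.06; movel(tcp(3.5,rack()[1],z),feed=5); wait(.15)
print(rack(),get_force())
for k in range(3):
    s=movel(tcp(3.5,127,z),feed=12,stop_force=6); wait(.25); print('slide',s,rack(),get_force(),get_ft_torque(),get_time())
    if rack()[1]>116: break
D=read_camera('side');A=read_camera('scene')
a=cv2.resize(A[120:280,270:430,::-1],None,fx=2.5,fy=2.5,interpolation=2); d=cv2.resize(D[110:270,210:370,::-1],None,fx=2.5,fy=2.5,interpolation=2)
cv2.imwrite('pics/m6.png',np.hstack([a,d]))
E
```

```text
[  3.48 107.98 187.64] [-0.22 -0.01  0.47]
slide True [  3.44 120.4  187.6 ] [0.73 1.39 4.08] [ 0.6  -0.27  0.02] 23.5167
```

```bash
python3 - <<'E'
from h import *
np.set_printoptions(precision=2,suppress=True)
r=rack(); 
s=movel(tcp(3,r[1]+4,r[2]+.1),feed=6,stop_force=5); print('push',s,rack(),get_force()); wait(.25); print(rack(),get_force(),get_ft_torque(),get_time())
E
```

```text
push True [  3.36 120.6  187.9 ] [-0.48 -0.54  4.39]
[  3.38 120.67 187.92] [-1.92 -3.55  2.8 ] [-0.4   0.18 -0.02] 24.3583
```

View pics/m6.png

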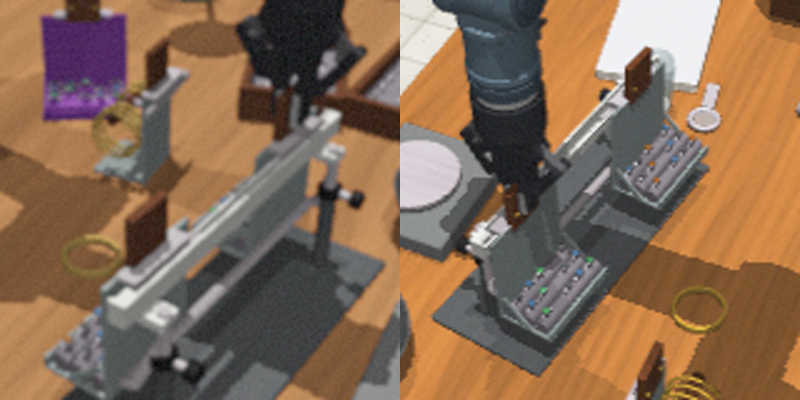

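The picture shows the shelf at the left end with its ear under the hood at the cap. Contact at y = 120.6 against an expected 120, with a -y reaction, confirms it. Ease towards the lip and release.

```bash
python3 - <<'E'
from h import *
np.set_printoptions(precision=2,suppress=True)
r=rack()
movel(tcp(2.4,r[1],r[2]),feed=6,stop_force=3); wait(.2); print(rack(),get_force())
ungrasp(); wait(.4); print(get_opening(),rack(),get_force())
r=rack(); p=get_eef_pos()
s=movel([p[0],p[1],p[2]+60],feed=60,stop_force=3); print(s,get_force())
if not s: movel([p[0],p[1],320],feed=150); move_to([500,-40,330],Q(0))
wait(.3)
D=read_camera('side');A=read_camera('scene'); 
a=cv2.resize(A[130:280,290:430,::-1],None,fx=2.8,fy=2.8,interpolation=2); d=cv2.resize(D[110:260,210:350,::-1],None,fx=2.8,fy=2.8,interpolation=2)
cv2.imwrite('pics/m7.png',np.hstack([a,d]))
print(get_time())
E
```

```text
[  3.22 120.53 187.76] [0.95 0.66 2.33]
0.9935289026996978 [  3.   119.94 187.66] [-0.36 -0.63 -0.41]
False [ 0.73 -0.07 -0.01]
28.8083
```

View pics/m7.png

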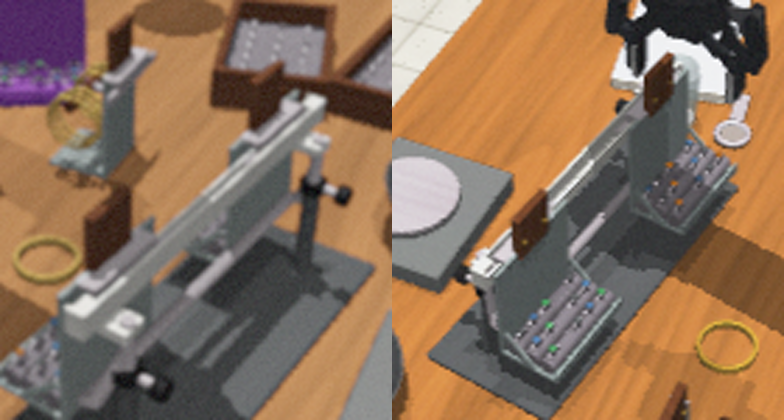

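The shelf hangs at the left end and the rest is undisturbed. The held position sprang back 0.6 mm on release, so I'll make sure the ear meets the cap with a light nudge of closed fingers on the tab's right edge.

```bash
python3 - <<'E'
from h import *
np.set_printoptions(precision=2,suppress=True)
grasp(20)
move_to(tcp(1,65,290),Q(YR))
s=movel(tcp(1,65,198),feed=100,stop_force=4); print(s,rack())
if not s:
    wait(.2); s=movel(tcp(1,95,198),feed=10,stop_force=2.5); print('nudge',s,rack(),get_force()); wait(.1); r=rack(); print(r,get_force())
    movel(tcp(1,65,198),feed=60)
movel(tcp(1,65,300),feed=120); move_to([500,-40,330],Q(0)); wait(.5); print(get_time(),get_force())
E
```

```text
False [  1.48  64.9  198.98]
nudge True [  0.59  83.7  197.48] [-0.03  0.03 -0.63]
[  0.19  83.7  196.93] [-0.45  0.24  0.45]
35.8583 [-0.41  0.04  0.17]
```

```bash
python3 - <<'E'
from h import *
np.set_printoptions(precision=2,suppress=True)
move_to(tcp(1,70,290),Q(YR))
s=movel(tcp(1,70,194),feed=100,stop_force=4); print(s,rack())
if not s:
    wait(.2); s=movel(tcp(1,81,194),feed=20,stop_force=2.5); wait(.15); print(s,rack(),get_force())
    for f in(2.5,4):
        s=movel(tcp(1,rack()[1]+5,194),feed=6,stop_force=f); print('nudge',s,rack(),get_force())
    movel(tcp(1,70,194),feed=60)
movel(tcp(1,70,300),feed=120); move_to([500,-40,330],Q(0)); wait(.5); print(get_time(),get_force())
E
```

```text
False [  1.52  69.95 194.95]
False [  1.01  80.9  194.  ] [0.06 0.04 0.05]
nudge True [  0.55  83.66 193.44] [-0.07  0.2  -0.15]
nudge True [ -0.3   83.6  192.41] [ 0.22 -0.05  0.93]
42.075 [-0.62  0.14 -0.15]
```

```bash
python3 -c "
from plant import *
print(sign_off())"
```

```text
the job is handed in; nothing more can be done
None
```

The ring shelf hangs on the rail, slid left with its ear under the hood and, by feel, up against the end cap; I let go and handed the job in at about 42 s, with the last pictures (taken before two light nudges to seat it) showing nothing else in view moved.

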